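Close up the spoon box

ROBOT

A 7-joint arm with a two-finger parallel gripper is mounted at the origin on a cart in front of the work surface, level with it; the furniture and walls round the work are solid. World frame = base frame: x ahead of the robot, y to its left, z up, the work surface at z = 0. Lengths are in m, angles in degrees, forces in N, time in s.
With the tool pointing down it reaches from about 0.425 to 0.875 m from the base axis. Payload 4.7 kg.
Tool frame: the origin (TCP) lies midway between the tips of the shut fingers; the grasp point (between the pads) lies 19 mm behind it (r.tcp_to_grasp is the distance from the TCP to the grasp point, in m); z points along the fingers, y is the direction in which the jaws open and shut (so a half turn about z gives the same grasp; the last joint's range is limited). The gripper opens to 87 mm and grips with 3 to 60 N. Pads are 19 mm wide; open, the fingers measure 117 mm over their backs; the gripper's body (75 mm by 190 mm) begins 51 mm behind the grasp point.
Start: joints at [-71.499, 18.392, -4.016, 83.108, 1.295, 78.541, -3.26], TCP at [0.198, 0.619, 0.223] pointing down, gripper open.
Joint ranges: [-163.93, 163.93], [-17.29, 119.83], [-79.2, 71.16], [3.27, 140.29], [-89.18, 269.18], [5.43, 117.66], [-154.24, 154.24]. Speed limits (degrees/s): [147.25, 147.25, 180, 180, 180, 180, 180].

INTERFACE

Orientations are given as [roll, pitch, yaw] about the fixed x, y, z axes, in that order (R = Rz(yaw) Ry(pitch) Rx(roll)).
In Python, from bench import observe, camera, camera_params, r gives the robot as it stands.
- The arm moves only by the shell command python3 -m jog 'ROWS' [FORCE]. ROWS is JSON, a list of rows, each a list of 5 numbers: the shift along the tool's x, y, z in cm, then the turn about the tool's z in degrees, then the finger opening in cm, from 0 to 8.7. In form: [[dx, dy, dz, yaw, grip], ...]. A call has 1 to 5 rows; each row shifts and turns the commanded pose from where the row before left it, along the tool's axes as they then stand; what a row does not reach is not made up. A row lasts 1/10 s, in which the tool goes at most 50 mm and 8.59 degrees, less where a joint would pass 70% of its speed; a pose out of reach is approached as far as the arm can. A call is refused whole if a number of a shift passes 5 or a number of a turn 8.59, either way. A call with a gripper value outside its range is refused whole. The fingers move at their own pace and stop on an object; FORCE is the grip in N (left out, the last holds). Time passes only in rows, so rows that do not move let the fingers close. It gives the time, the measured TCP pose, the force and the opening at its end, in the units of the state.
- observe(): the state, without advancing time (a new reading comes with each control period).
- camera(name): name is "side" or "top"; returns the picture (420x560x3 uint8, red, green, blue); there is no depth.
- camera_params(name): a dict with "intrinsics" (3x3 intrinsics, pixels), "view" (4x4, takes a point from world to camera coordinates). Camera axes: x right, y up, looking along -z (the intrinsics and any distortion apply to the point x, -y, -z); pixel columns grow to the right and rows downward; lengths in m; the calibration is good to about 2 mm. A picture is of the moment at which its call begins. camera_params takes no time and is no camera call.
- r.hand_in(): hands the job in, once; it reports no verdict.
The state is a dict: "time_s": time; "joints": joint angles; "qd": joint speeds; "effort": joint torques, N m; "position": TCP position; "eef_rot": TCP orientation; "contact_force": force on the tool from outside, world axes, zero at the start; "moment": the same for the moment, N m; "width": finger opening in m.
Only numpy, scipy, OpenCV 4.12 (cv2) and the standard library are available. Lean on these libraries where they do the work, as an engineer would, in place of code of your own. Each camera call takes 0.05 s, during which the arm holds its last target.

TASK

Close up the open wooden spoon box: first push the small inner leaf, which stands upright, down until it lies flat inside the box over the teaspoons, and only then push the lid over and down until it is fully shut. Leave the box where it stands on the worktop, and do not knock or move the mug, the jars and the salt shaker around it.

Things in the scene. Friction and masses are not known exactly. Their poses are not given: they have to be found in the camera images.
- spoon_box: Open brown wooden box, 170 mm along its x, 160 along its y, rim at z = 70 mm, walls 8 mm; about 1.5 to 2.5 kg in all, loose (it slides at about 10 N). Origin: centre of its underside, on the worktop. x points roughly away from the robot, parallel to both hinges; y to the left, z up. The lid is hinged on the right-hand rim, the leaf inside the left-hand wall. Teaspoons lie in its two compartments.
- leaf (a joint): Inner leaf: 0 = flat inside the box (its stop), 1.57 = upright. Wooden board 6 mm thick, 146 mm along box x, reaching 72 mm from its hinge line at box y = +68, z = 57 mm (mid-thickness, inside the left-hand wall): towards box -y at 0, upwards at 1.57. Stiff hinge (0.09 N m): it stays at any angle; 1 to 2 N near its edge moves it.
- leaf_edge (a point): Middle of the leaf's free edge (mid-thickness), 72 mm from its hinge. Upright, it stands 59 mm above the rim; flat, the leaf's top is at z = 60 mm, 10 mm below the rim, with a low bead along the edge. Room for the hand: a 0.42 m tall coffee machine stands behind on the left (x over 0.56, y 0.18 to 0.35 m).
- lid (a joint): Lid: 0 = shut on the rim (its stop), 1.57 = straight up, more = leaning outwards to the right (limit 1.9). Board 10 mm thick, 170 mm along box x, reaching 166 mm from its hinge line at box y = -80, z = 70.5 mm (the line lies in its inner, under face): towards box +y at 0, upwards at 1.57. Stiff hinge (0.42 N m): it stays at any angle and does not fall; 2 to 5 N near its edge moves it.
- lid_edge (a point): Middle of the lid's free edge (mid-thickness), 166 mm from its hinge. Shut, the lid's top is at z = 80.5 mm and its edge reaches 6 mm past the left-hand wall. An upright leaf is in the way. Room for the hand: wall cupboards from z = 0.43 m up beyond x = 0.63 m; a thin fixed rod at z = 0.39 to 0.41 m passes on the right over (x, y) = (0.40, -0.36), (0.50, -0.29), (0.60, -0.22) m.
- mug: Striped white mug, loose, bystander, 90 x 120 x 88 mm high, to the left of the box. Origin: centre of its underside.
- salt_shaker: Glass salt shaker with metal cap, loose, bystander, 44 mm across, 90 mm high, close behind or to the right of the box. Origin: centre of its underside.
- spice_jar: Spice jar with red cap, loose, bystander, 45 mm across, 108 mm high, close to the right of or behind the box (may have changed places with the salt shaker). Origin: centre of its underside.
- honey_jar: Honey jar with red cap, loose, bystander, 58 x 62 x 86 mm high, behind the box. Origin: centre of its underside.

How it is judged:
By the outcome, as a careful person would: the job done as asked, in the order asked, and still so for the second after the job is handed in, with the robot touching nothing.
It also fails if it takes over 48 s, if anything falls off the work surface, if the arm or the gripper's body presses on something with over 40 N, if the wrist force passes 120 N, or if a joint passes its speed limit or range.

## Working session

There is one attempt and no reset: what is moved stays moved. The work goes in short steps, Python scripts to look and compute and a shell command to move; the robot and the scene stay as the last step left them, time stands still between calls to the robot, and variables do not carry over. Pictures are saved under pics/ and viewed, and the job is handed in when it is done.

```bash
ls; mkdir -p pics; python3 - <<'E'
from bench import observe, camera, camera_params, r
import cv2,numpy as np
o=observe();print({k:np.round(v,3).tolist() for k,v in o.items()})
for n in("side","top"):
    im=camera(n);cv2.imwrite(f"pics/{n}0.png",im[:,:,::-1])
    p=camera_params(n);print(n,np.round(p["intrinsics"],2).tolist(),np.round(p["view"],4).tolist(),[k for k in p])
E
```

```text
pics
{'time_s': 0.0, 'joints': [-71.5, 18.439, -4.016, 83.176, 1.296, 78.543, -3.259], 'qd': [-0.034, 0.031, 0.07, -0.091, 0.061, -0.057, -0.014], 'effort': [-0.0, -49.129, -0.404, -31.254, -0.064, 0.044, 0.0], 'position': [0.197, 0.619, 0.221], 'eef_rot': [-179.887, 0.007, 162.311], 'contact_force': [1.014, 0.387, 0.074], 'moment': [0.049, -0.013, 0.003], 'width': 0.087}
side [[402.81, 0.0, 279.16], [0.0, 402.81, 212.03], [0.0, 0.0, 1.0]] [[-0.4646, -0.8851, 0.027, 0.3293], [0.3949, -0.1798, 0.901, -0.2505], [-0.7926, 0.4292, 0.4331, -0.5395], [0.0, 0.0, 0.0, 1.0]] ['intrinsics', 'view']
top [[499.48, 0.0, 276.47], [0.0, 499.48, 205.71], [0.0, 0.0, 1.0]] [[0.0089, -1.0, 0.0003, 0.0741], [0.9882, 0.0088, 0.1531, -0.5201], [-0.1531, -0.001, 0.9882, -1.08], [0.0, 0.0, 0.0, 1.0]] ['intrinsics', 'view']
```

View pics/side0.png

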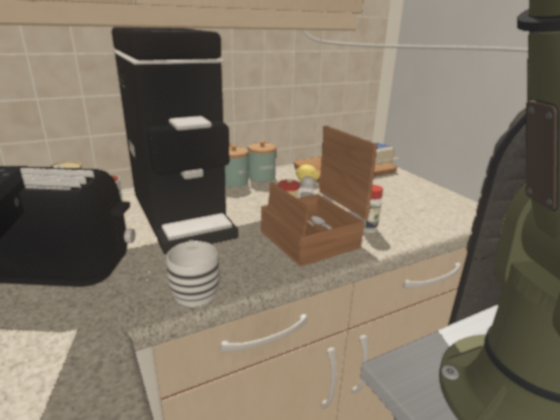

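View pics/top0.png

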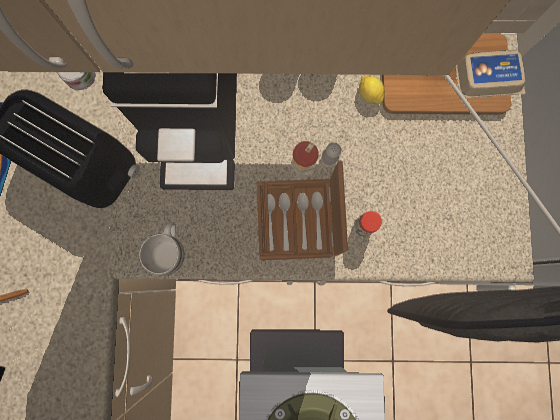

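```bash
python3 - <<'E'
import cv2
a=cv2.imread("pics/side0.png")[110:270,240:410];cv2.imwrite("pics/s0z.png",cv2.resize(a,None,fx=3.5,fy=3.5,interpolation=cv2.INTER_CUBIC))
a=cv2.imread("pics/top0.png")[130:280,240:400];cv2.imwrite("pics/t0z.png",cv2.resize(a,None,fx=4,fy=4,interpolation=cv2.INTER_CUBIC))
E
```

```text
(no output)
```

View pics/s0z.png

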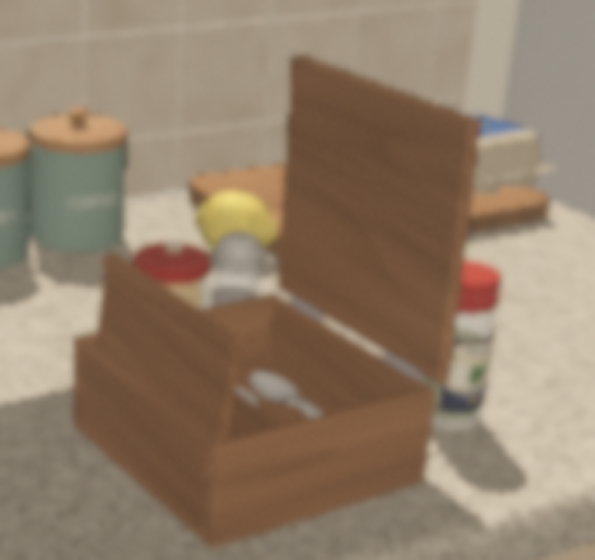

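View pics/t0z.png

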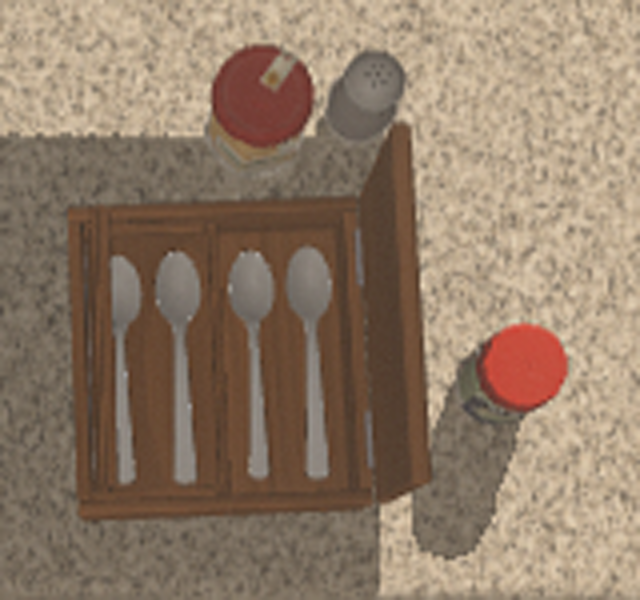

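```bash
cat > h.py <<'E'
import numpy as np
from scipy.optimize import least_squares
P={}
def load():
    from bench import camera_params
    for n in("side","top"):
        p=camera_params(n);P[n]=(np.array(p["intrinsics"]),np.array(p["view"]))
def proj(n,X):
    K,V=P[n];X=np.atleast_2d(X);c=X@V[:3,:3].T+V[:3,3]
    q=c*[1,-1,-1];q=q@K.T;return q[:,:2]/q[:,2:]
def at(n,uv,z):
    K,V=P[n];d=np.linalg.inv(K)@[uv[0],uv[1],1];d=V[:3,:3].T@(d*[1,-1,-1]);o=-V[:3,:3].T@V[:3,3]
    return o+d*(z-o[2])/d[2]
def box(p,X):
    x,y,a=p[:3];c,s=np.cos(a),np.sin(a);X=np.atleast_2d(X)
    return np.c_[x+c*X[:,0]-s*X[:,1],y+s*X[:,0]+c*X[:,1],X[:,2]]
def leaf(t,x,u,w=0): # u reach from hinge, w offset normal(up when flat)
    return [x,.068-u*np.cos(t)+w*np.sin(t),.057+u*np.sin(t)+w*np.cos(t)]
def lid(t,x,u,w=0):
    return [x,-.080+u*np.cos(t)-w*np.sin(t),.0705+u*np.sin(t)+w*np.cos(t)]
E
cat > fit.py <<'E'
from h import *
load()
T=lambda u,v:(240+u/4,130+v/4)
S=lambda u,v:(240+u/3.5,110+v/3.5)
def pts(p):
    tl,td=p[3],p[4];B=lambda *a:list(a)
    return [("top",B(-.085,.08,.07),T(81,517)),("top",B(.085,.08,.07),T(70,209)),
    ("top",lid(td,.085,.166,0),T(391,130)),("top",lid(td,-.085,.166,0.01),T(430,484)),("top",lid(td,.085,.166,0.01),T(409,124)),
    ("side",B(-.085,.08,.0),S(212,544)),("side",B(-.085,.08,.07),S(210,442)),("side",B(.085,.08,.07),S(77,340)),("side",B(.085,.08,0),S(77,427)),
    ("side",B(-.085,-.08,0),S(424,482)),("side",lid(td,.085,.166,0),S(291,57)),("side",lid(td,-.085,.166,0),S(470,122)),
    ("side",leaf(tl,.073,.072,-.003),S(107,253)),("side",leaf(tl,-.073,.072,-.003),S(236,337)),
    ]
def res(p):
    return np.concatenate([proj(n,box(p,X))[0]-uv for n,X,uv in pts(p)])
s=least_squares(res,[.52,0.03,0,1.57,1.6],loss="soft_l1")
print(np.round(s.x,4),np.degrees(s.x[2:]));print(np.round(s.fun.reshape(-1,2),1).tolist())
p=s.x
print("leaf edge",box(p,leaf(p[3],0,.072)),"lid edge",box(p,lid(p[4],0,.166,.005)))
print("mug?",at("top",(160,253),.088),"spice",at("top",T(523,367),.108),"salt",at("top",T(375,82),.09),"honey",at("top",T(262,95),.086))
E
python3 fit.py
```

```text
[0.4871 0.0371 0.038  1.5682 1.5395] [ 2.17730878 89.85005144 88.20690037]
[[-0.6, -0.5], [0.3, -1.1], [-0.5, -1.6], [-0.3, 0.7], [0.4, -0.3], [0.1, 3.2], [2.5, 1.8], [-0.4, -2.0], [-0.6, 0.4], [1.2, 1.9], [-0.0, -1.1], [0.3, -0.2], [-0.0, -0.9], [-0.0, 0.3]]
leaf edge [[0.48456138 0.10486315 0.12899975]] lid edge [[ 0.49016957 -0.04264519  0.23657517]]
mug? [0.40862711 0.32401968 0.088     ] spice [ 0.47666793 -0.1190636   0.108     ] salt [ 0.63450794 -0.04498941  0.09      ] honey [0.6277274  0.01632202 0.086     ]
```

```bash
cat > plan.py <<'E'
import sys,json
from h import *
def plan(p,yaw,wps):
    # wps: list of (x,y,z,yaw,n)
    p=np.array(p,float);out=[]
    for *t,ty,n in wps:
        t=np.array(t,float)
        for k in range(n,0,-1):
            a=np.radians(yaw);X=np.array([np.cos(a),np.sin(a),0]);Y=np.array([np.sin(a),-np.cos(a),0])
            d=(t-p)/k*100;dx,dy,dz=round(d@X,1),round(d@Y,1),round(-d[2],1)
            tu=round((yaw-ty)/k,1)
            out.append([dx,dy,dz,tu,0]);p=p+(dx*X+dy*Y+dz*np.array([0,0,-1]))/100;yaw-=tu
    for i in range(0,len(out),5):print(json.dumps(out[i:i+5]))
    print("end",p.round(4),yaw)
E
python3 -c "
from plan import *
plan([.198,.619,.223],162.3,[(.465,.150,.22,92.2,13),(.465,.137,.118,92.2,5)])"
```

```text
[[-3.1, -2.8, 0.0, 5.4, 0], [-3.3, -2.5, 0.0, 5.4, 0], [-3.5, -2.2, 0.0, 5.4, 0], [-3.7, -1.9, 0.0, 5.4, 0], [-3.9, -1.5, 0.0, 5.4, 0]]
[[-4.0, -1.1, 0.0, 5.4, 0], [-4.1, -0.7, 0.0, 5.4, 0], [-4.1, -0.4, 0.1, 5.4, 0], [-4.2, 0.0, 0.0, 5.4, 0], [-4.1, 0.4, 0.1, 5.4, 0]]
[[-4.1, 0.8, 0.0, 5.4, 0], [-3.9, 1.2, 0.1, 5.3, 0], [-3.8, 1.6, -0.0, 5.4, 0], [-0.3, -0.0, 2.0, -0.0, 0], [-0.3, -0.0, 2.1, -0.0, 0]]
[[-0.2, -0.0, 2.0, -0.0, 0], [-0.3, -0.0, 2.1, -0.0, 0], [-0.2, -0.0, 2.0, -0.0, 0]]
end [0.465  0.1373 0.118 ] 92.19999999999995
```

```bash
python3 -m jog '[[-3.1,-2.8,0,5.4,0],[-3.3,-2.5,0,5.4,0],[-3.5,-2.2,0,5.4,0],[-3.7,-1.9,0,5.4,0],[-3.9,-1.5,0,5.4,0]]' 20
```

```text
time_s: 0.6
position: [0.3006, 0.4367, 0.2221]
eef_rot: [-180.0, 0.0, 135.1]
contact_force: [0.7, 0.2, 0.9]
width: 0.0546
```

```bash
python3 -m jog '[[-4.0,-1.1,0,5.4,0],[-4.1,-0.7,0,5.4,0],[-4.1,-0.4,0.1,5.4,0],[-4.2,0,0,5.4,0],[-4.1,0.4,0.1,5.4,0]]'; python3 -m jog '[[-4.1,0.8,0,5.4,0],[-3.9,1.2,0.1,5.3,0],[-3.8,1.6,0,5.4,0],[0,0,0,0,0]]'
python3 - <<'E'
from bench import *
import cv2
for n in("side","top"):
    im=camera(n);cv2.imwrite(f"pics/{n}1.png",im[:,:,::-1])
E
```

```text
time_s: 1.1
position: [0.4028, 0.2561, 0.2204]
eef_rot: [-180.0, -0.0, 108.1]
contact_force: [0.9, 0.5, -0.1]
width: 0.0151
time_s: 1.5
position: [0.4666, 0.1441, 0.2195]
eef_rot: [179.9, 0.1, 91.5]
contact_force: [-1.9, 0.6, -0.0]
width: 0.0006
```

View pics/side1.png

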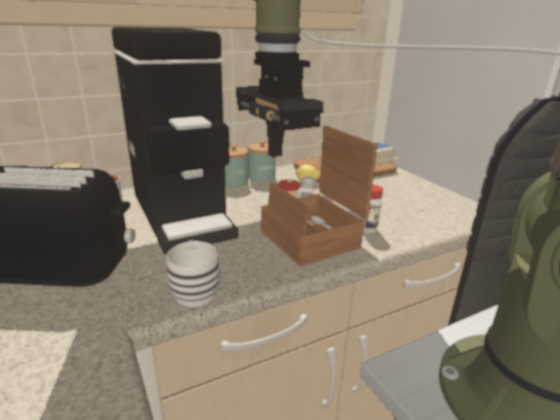

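View pics/top1.png

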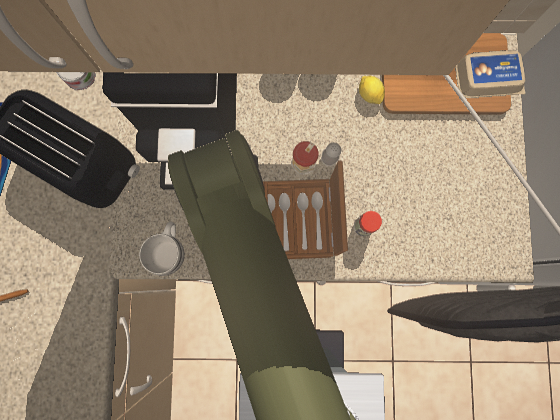

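```bash
python3 -c "
from h import *
load()
for z in(.4,.5,.6):print(z,at('top',(238,132),z).round(3),at('top',(170,155),z).round(3))
print(proj('side',[.4666,.144,.2195]))
from plan import *
plan([.4666,.1441,.2195],91.6,[(.465,.137,.118,92,5)])
"
```

```text
0.4 [0.579 0.139 0.4  ] [0.541 0.243 0.4  ]
0.5 [0.548 0.131 0.5  ] [0.515 0.221 0.5  ]
0.6 [0.517 0.123 0.6  ] [0.489 0.199 0.6  ]
[[274.36454406 155.49964512]]
[[-0.1, -0.0, 2.0, -0.1, 0], [-0.2, -0.0, 2.0, -0.1, 0], [-0.1, -0.1, 2.1, -0.1, 0], [-0.2, -0.0, 2.0, -0.1, 0], [-0.1, -0.1, 2.1, -0.0, 0]]
end [0.4648 0.137  0.1175] 91.99999999999997
```

```bash
python3 -m jog '[[0,-0.8,1.5,0,0],[0,-0.9,2,0,0],[-0.2,0,2.2,0,0],[-0.3,0,2.2,0,0],[-0.2,0,2.2,0,0]]'; python3 -m jog '[[0,0,0,0,0]]'
python3 - <<'E'
from bench import *
import cv2
im=camera("side")[60:280,200:420];cv2.imwrite(f"pics/side2.png",cv2.resize(im[:,:,::-1],None,fx=2.6,fy=2.6))
E
```

```text
time_s: 2.1
position: [0.4463, 0.1447, 0.1176]
eef_rot: [-180.0, -0.0, 92.4]
contact_force: [0.2, 0.3, -0.5]
width: 0.0003
time_s: 2.2
position: [0.4442, 0.1434, 0.1157]
eef_rot: [-179.7, 0.1, 92.4]
contact_force: [-0.8, 0.7, -0.8]
width: 0.0005
```

View pics/side2.png

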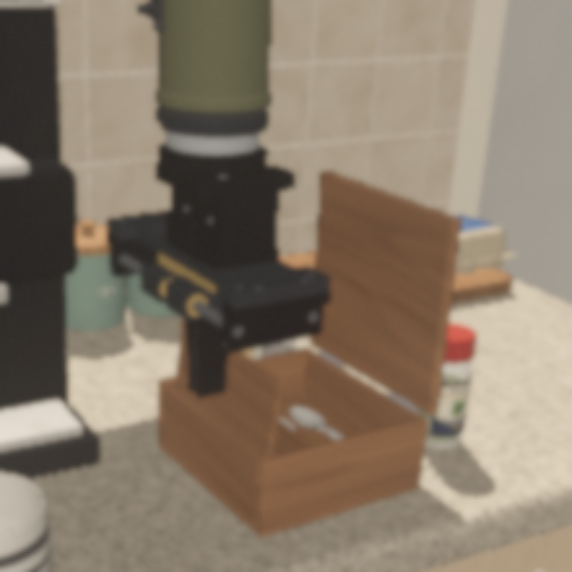

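```bash
python3 -c "
from plan import *
w=[(.446,.120,.115,92.2,2)]
for t in (80,68,56,44,33,22,11,0):
    a=np.radians(t);u=.056
    w.append((.446,.1035-u*np.cos(a)+.003*np.sin(a)+.0095,.057+u*np.sin(a)+.003*np.cos(a),92.2,1))
plan([.4445,.1435,.1157],92.3,w)
"
```

```text
[[-1.2, 0.0, 0.0, 0.0, 0], [-1.2, 0.1, 0.1, 0.1, 0], [-1.3, -0.1, 0.2, 0.0, 0], [-1.2, -0.0, 0.3, 0.0, 0], [-1.0, -0.1, 0.5, 0.0, 0]]
[[-1.0, -0.0, 0.7, 0.0, 0], [-0.7, -0.0, 0.8, 0.0, 0], [-0.5, -0.1, 0.9, 0.0, 0], [-0.4, 0.0, 1.0, 0.0, 0], [-0.1, 0.0, 1.1, 0.0, 0]]
end [0.4458 0.0575 0.0597] 92.2
```

```bash
python3 -m jog '[[-1.2,0,0,0,0],[-1.2,0.1,0.1,0,0],[-0.7,0,0.1,0,0],[-0.6,0,0.1,0,0],[-0.6,0,0.15,0,0]]'
```

```text
time_s: 2.75
position: [0.4508, 0.0999, 0.1147]
eef_rot: [179.9, -0.1, 92.2]
contact_force: [0.3, 0.6, 0.7]
width: 0.0004
```

```bash
python3 -m jog '[[-0.6,0,0.15,0,0],[-0.5,0,0.25,0,0],[-0.5,0,0.25,0,0],[-0.5,0,0.35,0,0],[-0.5,0,0.35,0,0]]'
```

```text
time_s: 3.25
position: [0.4507, 0.0737, 0.1001]
eef_rot: [-180.0, 0.0, 92.2]
contact_force: [-0.2, 1.0, 1.0]
width: 0.0002
```

```bash
python3 -m jog '[[-0.35,0,0.4,0,0],[-0.35,0,0.4,0,0],[-0.3,0,0.5,0,0],[-0.2,0,0.5,0,0],[-0.2,0,0.5,0,0]]'
python3 - <<'E'
from bench import *
import cv2
im=camera("side")[60:280,200:420];cv2.imwrite(f"pics/side3.png",cv2.resize(im[:,:,::-1],None,fx=2.6,fy=2.6))
E
```

```text
time_s: 3.75
position: [0.4515, 0.0595, 0.0771]
eef_rot: [-180.0, 0.0, 92.2]
contact_force: [-0.5, -0.5, -0.0]
width: 0.0005
```

View pics/side3.png

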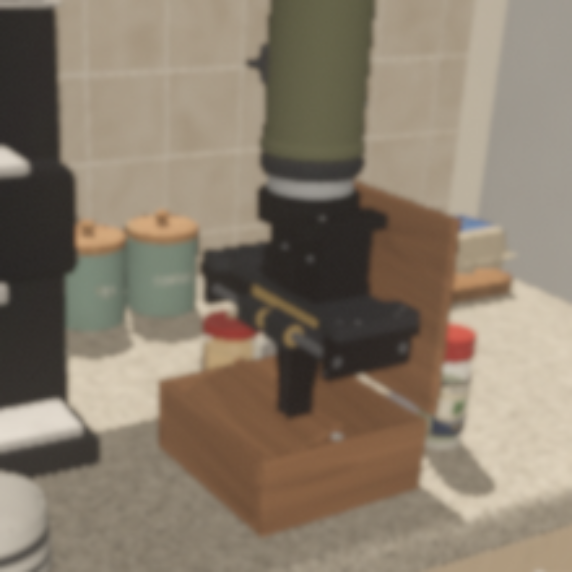

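```bash
python3 -m jog '[[-0.1,0,0.4,0,0],[-0.05,0,0.5,0,0],[0,0,0.4,0,0],[0,0,0.3,0,0],[0,0,0,0,0]]'
```

```text
time_s: 4.3
position: [0.4513, 0.0586, 0.061]
eef_rot: [-180.0, 0.0, 92.2]
contact_force: [-0.2, 0.0, -0.0]
width: 0.0004
```

```bash
python3 -m jog '[[0,0,0.1,0,0],[0,0,0.1,0,0],[0,0,0,0,0]]'; python3 -m jog '[[0,0,0.1,0,0],[0,0,0.1,0,0],[0,0,0,0,0]]'
```

```text
time_s: 4.6
position: [0.4516, 0.0587, 0.0603]
eef_rot: [-180.0, -0.0, 92.2]
contact_force: [-3.3, -0.5, 7.7]
width: 0.0004
time_s: 4.9
position: [0.4516, 0.0588, 0.06]
eef_rot: [-179.9, -0.1, 92.2]
contact_force: [-8.2, -1.7, 22.3]
width: 0.0006
```

```bash
python3 -m jog '[[0,0,-0.5,0,0],[0,0,-2,0,0],[0,0,-4,0,0],[0,0,-4.5,0,0],[0,0,-4.5,0,0]]';python3 -m jog '[[0,0,-4.5,0,0],[0,0,-3,0,0],[0,0,-1,0,0],[0,0,0,0,0]]'
python3 - <<'E'
from bench import *
import cv2
im=camera("side")[60:280,200:420];cv2.imwrite(f"pics/side4.png",cv2.resize(im[:,:,::-1],None,fx=2.6,fy=2.6))
E
```

```text
time_s: 5.4
position: [0.4512, 0.0585, 0.214]
eef_rot: [-180.0, -0.0, 92.2]
contact_force: [0.6, -0.5, -0.1]
width: 0.0004
time_s: 5.8
position: [0.4523, 0.0588, 0.2985]
eef_rot: [179.9, -0.1, 92.2]
contact_force: [0.0, 0.2, -0.2]
width: 0.0004
```

View pics/side4.png

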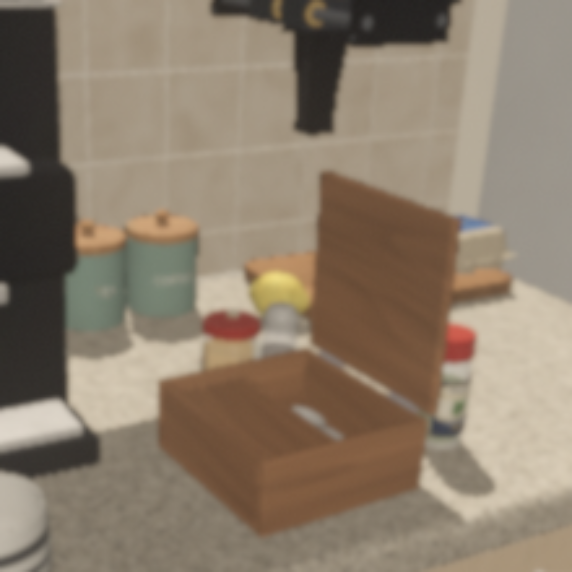

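```bash
python3 -m jog '[[-3,0,0,0,0],[-4.5,0,0,0,0],[-4.5,0,0,0,0],[-3.5,0.5,0,0,0],[0,0,0,0,0]]'
python3 - <<'E'
from bench import *
import cv2
im=camera("side")[:280,200:];cv2.imwrite(f"pics/side5.png",cv2.resize(im[:,:,::-1],None,fx=2,fy=2))
E
```

```text
time_s: 6.35
position: [0.4613, -0.1019, 0.2956]
eef_rot: [-179.8, 0.1, 91.7]
contact_force: [-0.6, -0.8, -0.2]
width: 0.0005
```

View pics/side5.png

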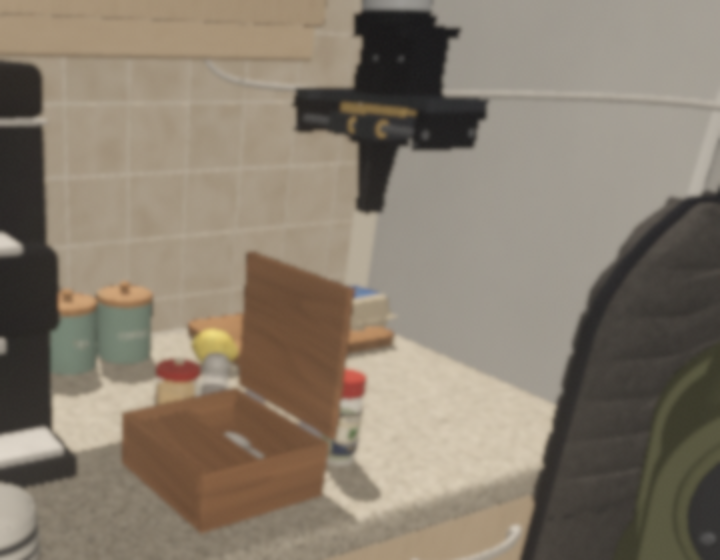

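```bash
python3 -m jog '[[0,0,2,0,0],[0,0,3,0,0],[0,0,2.5,0,0],[0,0,1.5,0,0],[0,0,0,0,0]]'; python3 -c "
from plan import *
u=.140
w=[(.461,-.067,.205,91.7,3)]
for t in range(85,-1,-4):
    a=np.radians(t)
    w.append((.461,-.0442+u*np.cos(a)-.01*np.sin(a)-.0095,.0705+u*np.sin(a)+.01*np.cos(a),91.9,1))
plan([.4613,-.1015,.205],91.7,w)
"
```

```text
time_s: 6.9
position: [0.4601, -0.0942, 0.2039]
eef_rot: [-179.6, -0.0, 92.3]
contact_force: [-0.9, 0.4, 0.3]
width: 0.0004
[[1.1, 0.0, -0.0, 0.0, 0], [1.2, 0.0, -0.0, 0.0, 0], [1.1, 0.1, -0.0, 0.0, 0], [1.6, 0.0, -0.6, -0.2, 0], [1.0, 0.1, 0.1, 0.0, 0]]
[[1.0, -0.0, 0.1, 0.0, 0], [0.9, 0.0, 0.2, 0.0, 0], [1.0, 0.0, 0.2, 0.0, 0], [0.9, 0.1, 0.3, 0.0, 0], [0.9, 0.0, 0.4, 0.0, 0]]
[[0.9, 0.0, 0.5, 0.0, 0], [0.8, 0.1, 0.5, 0.0, 0], [0.8, -0.0, 0.5, 0.0, 0], [0.8, 0.0, 0.6, 0.0, 0], [0.7, 0.0, 0.7, 0.0, 0]]
[[0.7, 0.1, 0.7, 0.0, 0], [0.6, -0.0, 0.8, 0.0, 0], [0.5, 0.0, 0.8, 0.0, 0], [0.5, 0.0, 0.8, 0.0, 0], [0.5, 0.0, 0.9, 0.0, 0]]
[[0.4, 0.0, 0.9, 0.0, 0], [0.3, 0.1, 0.9, 0.0, 0], [0.2, -0.0, 1.0, 0.0, 0], [0.2, -0.0, 0.9, 0.0, 0], [0.2, -0.0, 1.0, 0.0, 0]]
end [0.4612 0.0866 0.083 ] 91.9
```

```bash
python3 -m jog '[[1,0,0,0,0],[1,0,-0.2,0,0],[0.7,0,-0.2,0,0],[0.7,0,0,0,0],[0.7,0,0,0,0]]'
```

```text
time_s: 7.4
position: [0.4616, -0.0552, 0.2124]
eef_rot: [179.9, 0.1, 92.2]
contact_force: [-0.6, -2.8, 2.1]
width: 0.0003
```

```bash
python3 -m jog '[[0.8,0,0.1,0,0],[0.9,0,0.1,0,0],[0.9,0,0.1,0,0],[0.9,0,0.2,0,0],[0.9,0,0.2,0,0]]'
python3 - <<'E'
from bench import *
import cv2
im=camera("side")[:280,200:];cv2.imwrite(f"pics/side6.png",cv2.resize(im[:,:,::-1],None,fx=2,fy=2))
E
```

```text
time_s: 7.9
position: [0.4593, -0.0102, 0.2044]
eef_rot: [180.0, -0.0, 92.2]
contact_force: [0.8, -2.0, 1.4]
width: 0.0002
```

View pics/side6.png

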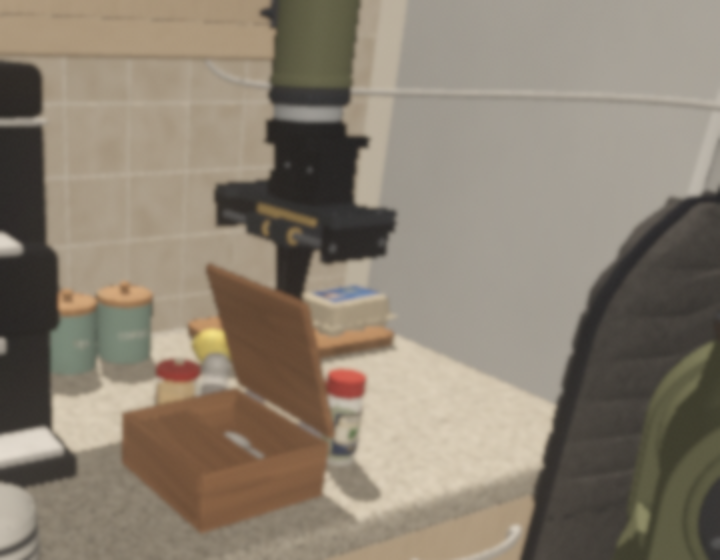

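```bash
python3 -c "
from plan import *
u=.140
w=[]
for t in range(64,-1,-4):
    a=np.radians(t)
    w.append((.460,-.0442+u*np.cos(a)-.01*np.sin(a)-.0095,.0705+u*np.sin(a)+.01*np.cos(a),92.2,1))
plan([.4595,-.0102,.2044],92.2,w)
"
```

```text
[[0.9, 0.1, 0.4, 0.0, 0], [0.9, 0.0, 0.4, 0.0, 0], [0.8, 0.1, 0.4, 0.0, 0], [0.9, -0.0, 0.5, 0.0, 0], [0.8, 0.0, 0.6, 0.0, 0]]
[[0.7, 0.0, 0.6, 0.0, 0], [0.7, 0.1, 0.7, 0.0, 0], [0.7, -0.0, 0.8, 0.0, 0], [0.6, 0.0, 0.7, 0.0, 0], [0.5, 0.0, 0.8, 0.0, 0]]
[[0.5, 0.1, 0.9, 0.0, 0], [0.5, -0.0, 0.9, 0.0, 0], [0.3, -0.0, 0.9, 0.0, 0], [0.3, 0.0, 0.9, 0.0, 0], [0.3, 0.0, 1.0, 0.0, 0]]
[[0.1, 0.0, 0.9, 0.0, 0], [0.1, 0.0, 1.0, 0.0, 0]]
end [0.4598 0.0859 0.0804] 92.2
```

```bash
python3 -m jog '[[0.9,0.1,0.4,0,0],[0.9,0,0.4,0,0],[0.8,0.1,0.4,0,0],[0.9,0,0.5,0,0],[0.8,0,0.6,0,0]]'
```

```text
time_s: 8.45
position: [0.4592, 0.0328, 0.1808]
eef_rot: [-179.9, -0.0, 92.2]
contact_force: [-1.0, -0.5, 1.7]
width: 0.0007
```

```bash
python3 -m jog '[[0.7,0,0.6,0,0],[0.7,0.1,0.7,0,0],[0.7,0,0.8,0,0],[0.6,0,0.7,0,0],[0.5,0,0.8,0,0]]'
```

```text
time_s: 8.95
position: [0.4596, 0.0647, 0.145]
eef_rot: [180.0, -0.0, 92.2]
contact_force: [-0.4, -0.0, 1.6]
width: 0.0007
```

```bash
python3 -m jog '[[0.5,0.1,0.9,0,0],[0.4,0,0.9,0,0],[0.3,0,0.8,0,0],[0.3,0,0.7,0,0],[0,0,0,0,0]]'
python3 - <<'E'
from bench import *
import cv2
im=camera("side")[:280,200:];cv2.imwrite(f"pics/side7.png",cv2.resize(im[:,:,::-1],None,fx=2,fy=2))
E
```

```text
time_s: 9.45
position: [0.4592, 0.0789, 0.1114]
eef_rot: [-179.9, 0.0, 92.2]
contact_force: [0.3, 0.4, 0.1]
width: 0.0007
```

View pics/side7.png

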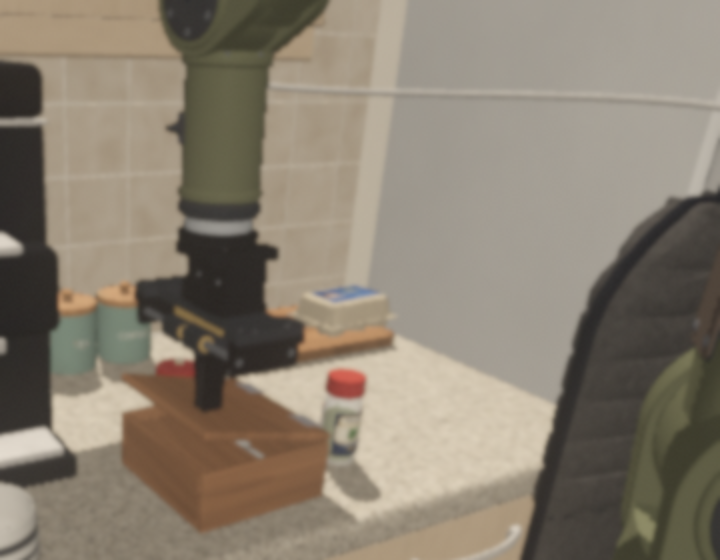

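```bash
python3 -m jog '[[0.2,0,0.8,0,0],[0.1,0,0.8,0,0],[0,0,0.6,0,0],[0,0,0.5,0,0],[0,0,0.2,0,0]]'
```

```text
time_s: 10.0
position: [0.4595, 0.0819, 0.0829]
eef_rot: [-180.0, 0.0, 92.2]
contact_force: [-0.0, 1.3, 1.5]
width: 0.0005
```

```bash
python3 -m jog '[[0,0,0.1,0,0],[0,0,0.1,0,0],[0,0,0,0,0]]'
```

```text
time_s: 10.3
position: [0.4597, 0.0816, 0.0815]
eef_rot: [-180.0, 0.0, 92.2]
contact_force: [-0.2, -0.3, 1.1]
width: 0.0005
```

```bash
python3 -m jog '[[0,0,0.1,0,0],[0,0,0.1,0,0],[0,0,0,0,0]]'; python3 -m jog '[[0,0,0.1,0,0],[0,0,0,0,0]]'
```

```text
time_s: 10.6
position: [0.4598, 0.0817, 0.0808]
eef_rot: [-180.0, -0.0, 92.2]
contact_force: [-4.1, -1.1, 11.6]
width: 0.0008
time_s: 10.8
position: [0.4598, 0.0817, 0.0807]
eef_rot: [-180.0, -0.0, 92.2]
contact_force: [-6.6, -1.9, 18.6]
width: -0.0001
```

```bash
python3 -m jog '[[0,0,-0.5,0,0],[0,0,-2,0,0],[0,0,-4,0,0],[0,0,-4.5,0,0],[0,0,-4.5,0,0]]';python3 -m jog '[[0,0,-3,0,0],[0,0,-1,0,0],[-3,0,0,0,0],[-4,0,0,0,0],[0,0,0,0,0]]'
python3 - <<'E'
from bench import *
import cv2
im=camera("side");cv2.imwrite("pics/side8f.png",im[:,:,::-1]);im=im[110:270,240:410];cv2.imwrite(f"pics/side8.png",cv2.resize(im[:,:,::-1],None,fx=3.5,fy=3.5,interpolation=cv2.INTER_CUBIC))
im=camera("top");cv2.imwrite(f"pics/top8.png",im[:,:,::-1])
E
```

```text
time_s: 11.3
position: [0.4594, 0.0814, 0.2349]
eef_rot: [-180.0, 0.0, 92.2]
contact_force: [0.7, 0.9, 0.1]
width: 0.0003
time_s: 11.8
position: [0.4622, 0.0059, 0.2728]
eef_rot: [-180.0, 0.1, 91.7]
contact_force: [0.2, 0.2, -0.4]
width: 0.0004
```

View pics/side8.png

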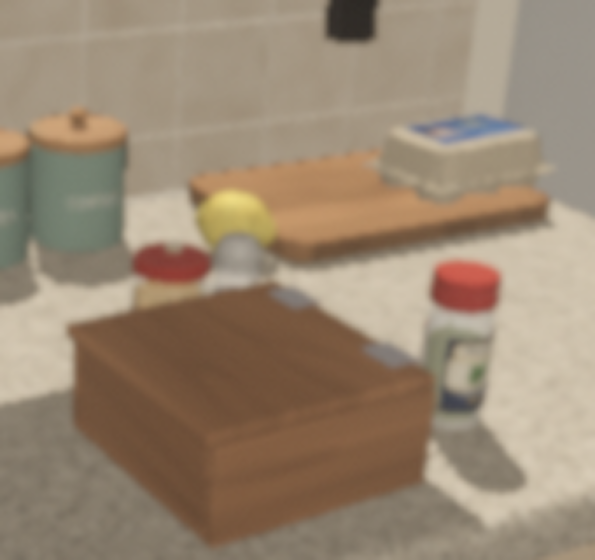

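View pics/top8.png

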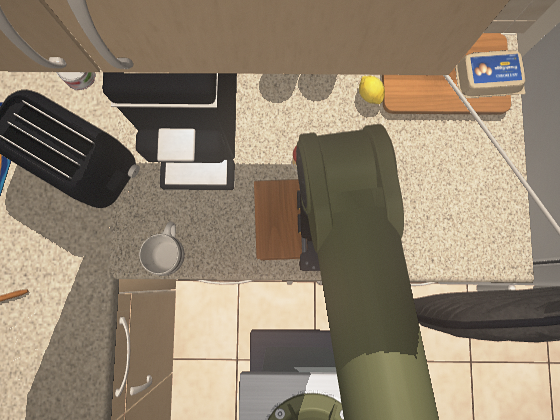

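```bash
python3 - <<'E'
from h import *
import cv2
load()
a=cv2.imread("pics/side0.png");b=cv2.imread("pics/side8f.png")
reg={"box front lower":(235,265,290,365),"spice":(188,232,364,382),"mug":(240,305,165,220),"honey/salt":(178,190,278,318)}
for k,(r0,r1,c0,c1) in reg.items():print(k,cv2.absdiff(a,b)[r0:r1,c0:c1].mean().round(2), cv2.phaseCorrelate(*[np.float32(cv2.cvtColor(i,6)[r0:r1,c0:c1]) for i in(a,b)]))
a=cv2.imread("pics/top0.png");b=cv2.imread("pics/top8.png");print("top mug",cv2.absdiff(a,b)[225:275,135:185].mean())
p=[.4871,.0371,.038]
q=cv2.imread("pics/side8f.png")
for t,c in((0,(0,255,0)),(.05,(0,0,255))):
    uv=proj("side",box(p,[lid(t,x,u,.01) for x,u in((-.085,0),(-.085,.166),(.085,.166))]));
    q4=uv;print(t,uv.round(1).tolist())
    uv=np.int32(((uv-[240,110])*3.5).round())
    im=cv2.imread("pics/side8.png") if t==0 else im
    cv2.polylines(im,[uv],False,c,1)
cv2.imwrite("pics/chk.png",im)
E
```

```text
box front lower 0.77 ((0.5369907426151315, -0.09357667738635023), 0.9838828112284342)
spice 9.47 ((-0.10871337888943877, 0.5108086098830178), 0.8998703129497575)
mug 0.43 ((0.012200144815466274, -0.009028198429994916), 0.9993623519385303)
honey/salt 2.18 ((0.30104972343956504, 0.04086601017237701), 0.9862561250726382)
top mug 20.302933333333332
0 [[366.8, 216.7], [300.2, 234.0], [259.3, 201.3]]
0.05 [[367.0, 216.6], [300.7, 230.1], [259.6, 197.9]]
```

View pics/chk.png

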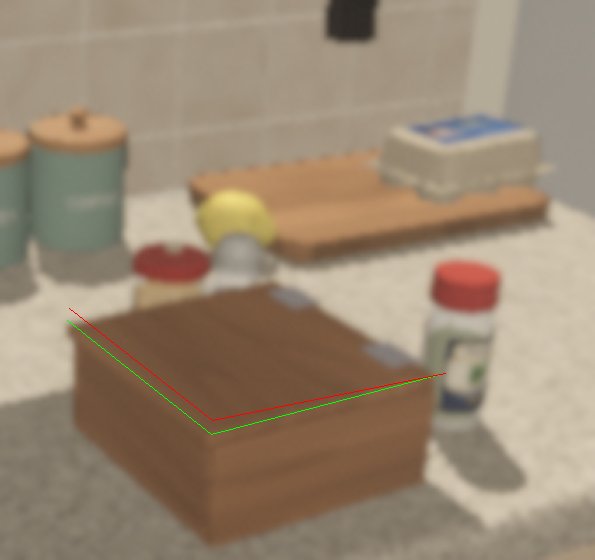

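```bash
python3 - <<'E'
import cv2,numpy as np
a=cv2.imread("pics/top0.png");b=cv2.imread("pics/top8.png")
for s in("top1",):
    c=cv2.imread(f"pics/{s}.png");print(cv2.absdiff(c,b)[225:275,135:185].mean(),cv2.absdiff(c,a)[225:275,135:185].mean())
print([cv2.phaseCorrelate(*[np.float32(cv2.cvtColor(i,6)[225:275,135:185]) for i in(a,b)])])
cv2.imwrite("pics/m.png",cv2.resize(np.hstack([a[215:285,125:200],b[215:285,125:200]]),None,fx=4,fy=4))
E
```

```text
8.380266666666667 11.922933333333333
[((0.04478752761378857, -0.02890741370293881), 0.9898996810913085)]
```

View pics/m.png

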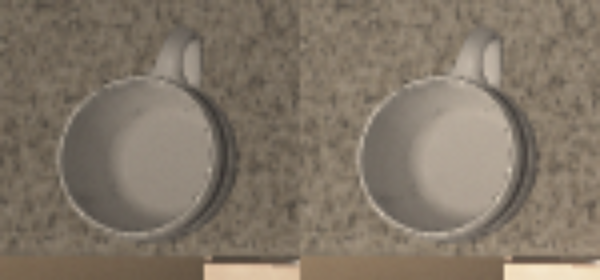

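```bash
python3 -m jog '[[0,0,0,0,0],[0,0,0,0,0],[0,0,0,0,0]]'; python3 -c "
from bench import r
print(r.hand_in())"
```

```text
time_s: 12.2
position: [0.4624, 0.0128, 0.2732]
eef_rot: [-180.0, 0.0, 92.3]
contact_force: [-0.2, -0.4, 0.0]
width: 0.0007
the job is handed in; nothing more can be done
None
```

The spoon box is closed. I pushed the inner leaf down flat first, then pushed the lid over until it was shut. I handed the job in at 12.2 s, with the hand clear above the box.

**Leaf:** the shut fingertips came to rest on it at z = 60.0 mm, which is its stop. The press measured about 22 N. The side picture afterwards showed it flat below the rim.

**Lid:** the fingertips came to rest at z = 80.7 mm, against 80.5 mm for fully shut, with about 19 N. In the last side picture its edge matches the outline I computed for the shut lid, allowing for an error of a pixel or two. A lid 3° open would not match.

**Box and mug:** the mug shows no shift in either camera. The top picture of it differed only in brightness. The box's front corners look unchanged, but the image comparison gave about half a pixel (roughly 1 mm) there. That is close to the limit of the measurement, so a very small slide can't be ruled out.

**Jars and salt shaker:** these checks are weaker.
- **Honey jar and salt shaker:** they showed about a third of a pixel of shift in the side view.
- **Spice jar:** its comparison disagreed (difference 9.5, about half a pixel). I put that down to the lid, which had hidden part of it in the first picture. It still stands in place by eye.
- **Top camera:** I did not check any of the three from above, because the arm blocked the view.

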